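# Hook out the spice tray

### The arm

A 6-joint arm with a two-finger parallel gripper is mounted at the origin on a cart in front of the work surface, level with it; the furniture and walls round the work are solid. World frame = base frame: x ahead of the robot, y to its left, z up, the work surface at z = 0. Lengths are in m, angles in rad, forces in N, time in s.
With the tool pointing down it reaches from about 0.375 to 0.925 m from the base axis. Payload 5.7 kg.
Tool frame: the origin (TCP) lies at the very end of the fingers, on their centre line; the grasp point (between the pads) lies 19 mm behind it; z points along the fingers, y is the line along which they close (so a half turn about z gives the same grasp; the last joint's range is limited). The gripper opens to 88 mm and grips with 3 to 60 N. Pads are 20 mm wide; open, the fingers measure 115 mm over their backs; the gripper's body (75 mm by 178 mm) begins 61 mm behind the grasp point.
Start: joints at [1.029, 0.359, 1.51, -0, 1.272, -0.115], TCP at [0.248, 0.546, 0.223] pointing down, gripper open.
Joint ranges: [-2.97, 2.97], [-1.01, 2.36], [0.21, 2.38], [-0.96, 4.11], [0.2, 2.71], [-2.98, 2.98]. Speed limits (rad/s): [2.39, 2.39, 3.14, 3.14, 3.14, 3.14].

### API

Orientations are given as a 3x3 rotation matrix whose columns are the frame's x, y, z axes.
In Python, from station import manip gives the robot as it stands. Calls block until the motion is done:
- manip.move_ptp(position, orientation): joint-space move of the TCP to a pose.
- manip.move_straight(position, speed=0.15, attitude=None): straight line of the TCP; attitude=None keeps the orientation; speed is the mean speed in m/s.
- manip.goto_joints(angles): joint-space move.
- manip.gripper_to(opening): finger opening in m; the grip force is fixed at half the most; returns when the fingers have stopped.
- manip.hold(seconds).
- manip.inverse_kinematics(position, orientation): joint angles nearest the present ones, or None.
- manip.snapshot(name): name is "scene" or "top"; returns (picture, depth): 420x560x3 uint8, blue, green, red; 420x560 float32, m along the optical axis (not along the pixel's ray), 0 where there is no reading.
- manip.calibration(name): a dict with "intrinsics" (3x3 intrinsics, pixels), "extrinsics" (4x4, takes a point from camera to world coordinates). Camera axes: x right, y up, looking along -z (the intrinsics and any distortion apply to the point x, -y, -z); pixel columns grow to the right and rows downward; lengths in m; the calibration is good to about 2 mm. A picture is of the moment at which its call begins. calibration takes no time and is no camera call.
A pose or a line that the arm cannot do raises manip.Unreachable and nothing moves.
- manip.close_job(): hands the job in; it is judged then, once.
Trained networks look in the newest picture that a camera, given by its name, has taken for a name from the list of things; names that differ only in an ending like _2 or _b are one class to them, and where a whole thing is asked for, a point or a joint stands for the part that bears it (a point fixed in the world has none). Each returns a list of dicts, best first, with "confidence" (0 to 1); they miss things now and then, are a little off and sometimes report something else, mostly with a low value. They report only what shows in the picture. A call takes as long as a camera call. They do not tell look-alikes from the thing itself.
- manip.recognise(camera, label): "bbox" ([left, top, width, height] in pixels, round what is visible of it).
Readings, each from a call of its own:
- manip.current_clock(): time.
- manip.current_joints(): joint angles.
- manip.current_qd(): joint speeds.
- manip.current_joint_torque(): joint torques, N m.
- manip.current_position(): TCP position.
- manip.current_orientation(): TCP orientation.
- manip.current_contact_force(): force on the tool from outside, world axes, zero at the start.
- manip.current_wrist_torque(): the same for the moment, N m.
- manip.current_finger_gap(): finger opening in m.
- manip.current_gripper_force(): force on a finger pad.
Only numpy, scipy, OpenCV 4.12 (cv2) and the standard library are available. Lean on these libraries where they do the work, as an engineer would, in place of code of your own. Each camera call takes 0.05 s, during which the arm holds its last target. There are 200 camera calls.

### The job

Lift the pull hook out of its wooden stand, put its toe through the finger hole in the front of the spice tray, catch the panel with it and gently draw the tray out until you feel it press against its hidden sprung stop; hold it there for a moment with a light press of 5 to 10 newtons on the stop. Then unhook, leaving the tray pulled out, and put the hook back upright, right down in the slot of its stand. Move the tray with the hook only, never with the gripper, keep the spice jars in it standing, and leave the timer, the vanilla bottle and the mug alone.

Things in the scene. Friction and masses are not known exactly. Their poses are not given: they have to be found in the camera images.
- cabinet: Fixed little wooden cabinet, 215 deep (x) x 124 wide (y) x 91 mm high, open at the front. Origin on the table at the middle of its front edge; +x points into the cabinet, z up. The tray slides out along its -x.
- tray: Loose tray (0.25 kg, two jars in it) sliding in the cabinet. White front panel 120 wide x 79 high x 6 mm thick. Origin at the bottom middle of the panel's front face, 4 mm above the table; +x into the cabinet. Shut: origin at cabinet x = -6 mm; it starts 1 to 10 mm further out. Slides with up to 4 N of friction; meets its stop 45 to 95 mm out from shut, hidden, differs each time.
- tray_hole (a point): Centre of the round finger hole, 26 mm in diameter, right through the 6 mm panel; the point lies in the panel's front face, 58 mm above the table; axes as the tray's. Behind the panel at least 25 mm are free, up to the first jar; above the hole the panel goes on 12 mm.
- stop_rail: Fixed rail under the tray, unseen; origin and axes as the cabinet's. It carries the tray's stop: a rubber bumper on a spring, 1.5 N per mm, up to 12 mm, then solid. Where along the rail the bumper sits cannot be seen, only felt.
- hook: Loose 0.07 kg hook in its stand, 103 mm high: red handle 22 (x) x 16 (y) mm from 43 mm up; below it a steel bar 7 (x) x 8 (y) mm; at its foot a toe 7 mm high, 8 wide, out to x = +40.5 mm, whose end (x = 33.5 to 40.5) turns up to 17 mm height; 30 mm free between bar and upturned end. Origin at the underside on the handle's axis; +x along the toe, z up.
- hook_grip (a point): Point on the hook's handle axis, 62 mm above its origin, where to grip it across y (16 mm); axes as the hook's.
- hook_stand: Fixed dark wooden block 84 (x) x 50 (y) x 36 mm high, origin centre of underside. In its top a slot 48 (x) x 12 (y) mm, centred, 30 mm deep (its floor 6 mm above the table), in which the hook's toe end stands: hook axes as the stand's, hook origin at stand x = -18.5 mm, y = 0, z = 6 mm.
- spice_red: Glass spice jar, 47 mm wide, 69 high, standing in the tray; origin centre of its underside.
- spice_yellow: The other spice jar in the tray, 47 mm wide, 69 high; origin centre of its underside.
- timer: Bystander: red and cream kitchen timer, 63 mm wide, 49 high; origin centre of its underside.
- vanilla: Bystander: brown-labelled bottle with white cap, 41 mm wide, 84 high; origin centre of its underside.
- mug: Bystander: white mug, 82 x 112 with handle, 94 mm high; origin in its underside.
There are look-alikes about, which are no part of the job. Leave any turquoise look-alike of the tray alone.

How it is judged:
By the outcome, as a careful person would: the job done as asked, in the order asked, and still so for the second after the job is handed in, with the robot touching nothing.
It also fails if it takes over 72 s, if anything falls off the work surface, if the arm or the gripper's body presses on something with over 40 N, if the wrist force passes 120 N, or if a joint passes its speed limit or range.

## Working session

There is one attempt and no reset: what is moved stays moved. The work goes in short steps, each a Python script; the robot and the scene stay as the last script left them, time stands still between calls to the robot, and variables do not carry over. Pictures are saved under pics/ and viewed, at most 10 in all, crops included, and the job is handed in when it is done.

```bash
ls; mkdir -p pics; python3 - <<'E'
from station import manip
import cv2,numpy as np
for n in("scene","top"):
    p,d=manip.snapshot(n); cv2.imwrite(f"pics/{n}0.png",p); np.save(f"{n}_d.npy",d)
    c=manip.calibration(n); print(n,np.round(c["intrinsics"],1).tolist(),np.round(c["extrinsics"],3).tolist(),[k for k in c])
    for l in("cabinet","tray","hook","hook_stand","tray_hole"):
        print(l,[(np.round(r["bbox"]).tolist(),round(r["confidence"],2)) for r in manip.recognise(n,l)])
print(manip.current_clock(),manip.current_orientation())
E
```

```text
pics
scene [[415.6, 0.0, 278.4], [0.0, 415.6, 200.8], [0.0, 0.0, 1.0]] [[-0.984, 0.09, -0.155, 0.462], [-0.179, -0.441, 0.88, 0.901], [0.011, 0.893, 0.45, 0.565], [0.0, 0.0, 0.0, 1.0]] ['intrinsics', 'extrinsics']
cabinet [([270.0, 289.0, 46.0, 34.0], 0.74), ([210.0, 185.0, 91.0, 61.0], 0.6)]
tray [([323.0, 156.0, 68.0, 36.0], 0.89), ([288.0, 200.0, 18.0, 46.0], 0.66)]
hook [([300.0, 267.0, 15.0, 33.0], 0.7), ([209.0, 183.0, 96.0, 65.0], 0.39)]
hook_stand [([272.0, 288.0, 46.0, 36.0], 0.91)]
tray_hole [([325.0, 155.0, 63.0, 37.0], 0.63), ([291.0, 200.0, 18.0, 44.0], 0.61)]
top [[539.3, 0.0, 273.6], [0.0, 539.3, 198.7], [0.0, 0.0, 1.0]] [[-0.444, 0.835, -0.325, 0.116], [-0.896, -0.417, 0.155, 0.199], [-0.006, 0.36, 0.933, 1.456], [0.0, 0.0, 0.0, 1.0]] ['intrinsics', 'extrinsics']
cabinet [([232.0, 129.0, 65.0, 85.0], 0.94)]
tray [([391.0, 156.0, 82.0, 66.0], 0.97), ([255.0, 202.0, 38.0, 18.0], 0.63)]
hook [([176.0, 263.0, 11.0, 14.0], 0.62)]
hook_stand [([168.0, 253.0, 29.0, 34.0], 0.72)]
tray_hole [([256.0, 199.0, 44.0, 24.0], 0.67), ([391.0, 159.0, 77.0, 68.0], 0.64)]
0.6 [[-9.10286128e-01  4.13979668e-01 -2.14390790e-05]
 [ 4.13979668e-01  9.10286124e-01 -8.19516688e-05]
 [-1.44106284e-05 -8.34748101e-05 -9.99999996e-01]]
```

```bash
python3 - <<'E'
import cv2,numpy as np
a=cv2.imread("pics/scene0.png")[140:340,180:420];b=cv2.imread("pics/top0.png")[110:310,140:380]
cv2.imwrite("pics/c.png",np.vstack([cv2.resize(x,(720,600),interpolation=cv2.INTER_CUBIC)[:, :] for x in(a,)]))
cv2.imwrite("pics/d.png",cv2.resize(b,(720,600),interpolation=cv2.INTER_CUBIC))
E
```

```text
(no output)
```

View pics/scene0.png

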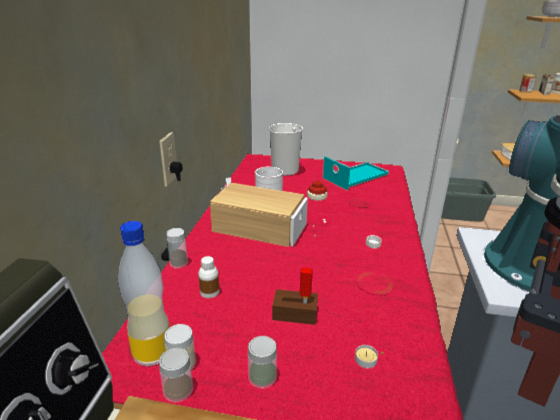

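View pics/c.png

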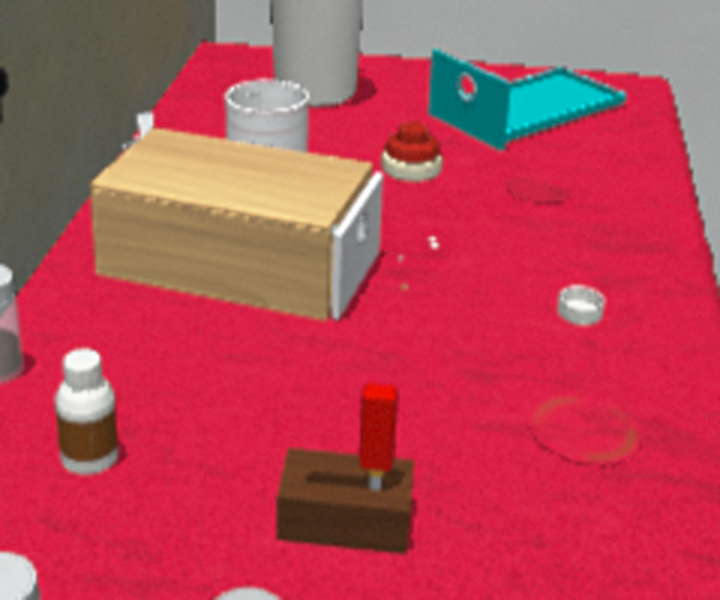

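View pics/d.png

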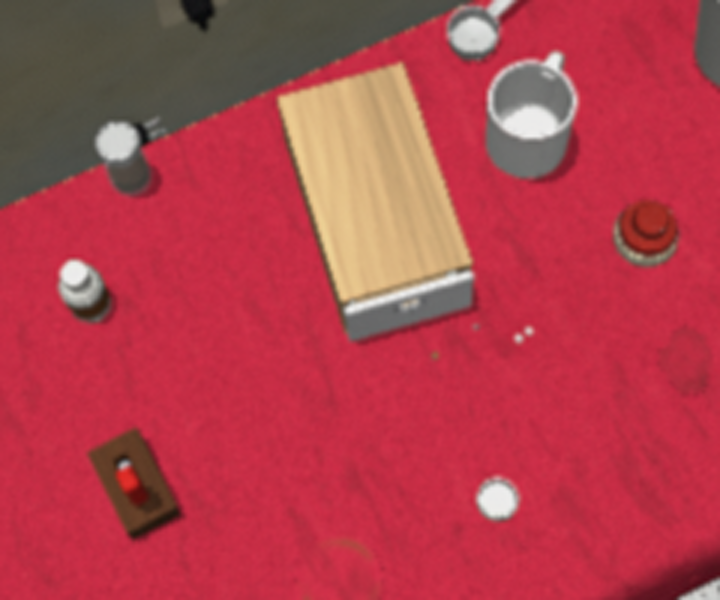

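The views show the cabinet with its white panel facing the robot (scene ≈ 297,220), and the stand with the red hook (≈ 296,305), its slot running to +x. The turquoise decoy is at (355,172). Next I fit the poses from depth.

```bash
cat > vis.py <<'E'
import numpy as np,cv2
from station import manip
def cloud(n,p,d):
    c=manip.calibration(n);K=c["intrinsics"];T=np.array(c["extrinsics"])
    v,u=np.mgrid[:d.shape[0],:d.shape[1]]
    P=np.stack([(u-K[0][2])/K[0][0]*d,-(v-K[1][2])/K[1][1]*d,-d],-1)@T[:3,:3].T+T[:3,3]
    P[d<=0]=np.nan
    return P
def rect(X):
    (c,s,a)=cv2.minAreaRect((X*1000).astype(np.float32)); return np.round(c,1),np.round(s,1),round(a,2)
E
python3 - <<'E'
from vis import *
for n in("scene","top"):
    p=cv2.imread(f"pics/{n}0.png");P=cloud(n,p,np.load(f"{n}_d.npy"))
    hsv=cv2.cvtColor(p,cv2.COLOR_BGR2HSV).astype(int);x,y,z=P[...,0],P[...,1],P[...,2]
    u,v=np.meshgrid(np.arange(560),np.arange(420))
    def box(l,t,w,h): return (u>=l)&(u<l+w)&(v>=t)&(v<t+h)
    notred=~(((hsv[...,0]>165)|(hsv[...,0]<5))&(hsv[...,1]>120))
    cb=box(*((205,180,105,70) if n=="scene" else (225,125,80,105))); sb=box(*((268,285,54,42) if n=="scene" else (164,247,40,45))); hb=box(*((297,264,20,36) if n=="scene" else (172,258,18,22)))
    m=cb&(z>.085)&(z<.097)&notred&(hsv[...,1]>60); print(n,"cabtop",rect(P[m][:,:2]),np.median(z[m]),m.sum())
    m=sb&(abs(z-.036)<.007)&notred; print("stand",rect(P[m][:,:2]),np.median(z[m]),m.sum())
    dark=sb&(hsv[...,2]<110)&(z>.028)&(z<.045); print("stand2",rect(P[dark][:,:2]),dark.sum())
    m=hb&(z>.053)&(z<.13)&(hsv[...,1]>150); print("handle",np.round(np.median(P[m],0),4),z[m].max(),m.sum(), rect(P[m][:,:2]))
    t=m&(z>.104); print("htop",t.sum(),np.round(P[t].mean(0),4) if t.any() else "")
    # white panel
    w=cb&(hsv[...,1]<50)&(z>.015)&(z<.082); Q=P[w]; 
    print("panel",w.sum(),np.round(np.median(Q,0),4),np.round(Q.min(0),3),np.round(Q.max(0),3),rect(Q[:,:2]))
E
```

```text
scene cabtop (array([683.2, -41.2]), array([126.1, 215.8]), 80.76) 0.08883112697127615 1831
stand (array([537. , 271.3]), array([83.2, 51.2]), 2.24) 0.033894741988014676 680
stand2 (array([536.4, 273. ]), array([81.8, 48.1]), 2.83) 605
handle [0.5183 0.2762 0.0853] 0.10842045079471041 321 (array([518.5, 270.7]), array([18.2, 21.9]), 86.38)
htop 58 [0.5185 0.2713 0.1065]
panel 732 [ 0.5806 -0.0734  0.0562] [ 0.558 -0.28   0.015] [0.882 0.038 0.082] (array([ 724.5, -121. ]), array([290.9, 339. ]), 84.99)
top cabtop (array([676.4, -76.8]), array([194.5, 217.9]), 80.63) 0.09212220820451567 2967
stand (array([535.4, 269.8]), array([84.6, 47.4]), 2.51) 0.0370757226237477 419
stand2 (array([534.7, 269.1]), array([83.3, 46.3]), 2.67) 418
handle [0.5101 0.2696 0.1071] 0.11558056362934543 84 (array([516.5, 269.7]), array([22. , 15.7]), 3.1)
htop 46 [0.5155 0.27   0.11  ]
panel 461 [ 0.571  -0.0286  0.0447] [ 0.555 -0.225  0.015] [0.884 0.036 0.082] (array([713.1, -98.5]), array([227.4, 319.8]), 81.61)
```

```bash
cat >> vis.py <<'E'
def Rz(a): return np.array([[-np.cos(a),-np.sin(a),0],[-np.sin(a),np.cos(a),0],[0,0,-1.]]).T
E
python3 - <<'E'
from vis import *
a=np.radians(-9.24);C=np.array([.577,-.024]);ex=np.array([np.cos(a),np.sin(a)]);ey=np.array([-np.sin(a),np.cos(a)])
for n in("scene","top"):
    p=cv2.imread(f"pics/{n}0.png");P=cloud(n,p,np.load(f"{n}_d.npy"))
    hsv=cv2.cvtColor(p,cv2.COLOR_BGR2HSV).astype(int)
    X=(P[...,:2]-C)@ex;Y=(P[...,:2]-C)@ey;z=P[...,2]
    m=(X>-.01)&(X<.23)&(abs(Y)<.075)&(abs(z-.09)<.008)&(hsv[...,1]>60); print(n,"cab",rect(P[m][:,:2]),m.sum())
    f=(X>-.05)&(X<.012)&(abs(Y)<.08)&(z>.012)&(z<.08); g=f&(abs(Y)<.05)&((abs(Y)>.02)|(z<.04))&(hsv[...,1]<60)
    fx=np.polyfit(Y[g],X[g],1); print("front X",np.median(X[g]),fx,g.sum(),"Yrange",np.percentile(Y[f&(hsv[...,1]<60)],[1,99]))
    h=(X>np.median(X[g])+.003)&(X<.06)&(abs(Y)<.03)&(z>.03)&(z<.08); print("hole pts",h.sum(),np.round(np.c_[X[h],Y[h],z[h]].mean(0),4) if h.any() else "")
q=np.radians(2.5);S=np.array([.536,.2705]);H=S-.0185*np.array([np.cos(q),np.sin(q)]);print(H)
manip.move_ptp([H[0],H[1],.16],Rz(q));
print(manip.current_position(),manip.current_contact_force(),manip.current_joints(),manip.current_clock())
E
```

```text
scene cab (array([683. , -42.7]), array([129. , 215.8]), 80.76) 1924
front X -0.009326120230451523 [ 0.00427917 -0.00923575] 188 Yrange [-0.05637867  0.06011054]
hole pts 7 [-0.0052 -0.0147  0.0569]
top cab (array([679.7, -42. ]), array([124.6, 222.7]), 80.63) 3092
front X -0.00990210109280896 [ 0.00117383 -0.00959263] 215 Yrange [-0.05868693  0.0589398 ]
hole pts 10 [-0.0052  0.0055  0.0564]
[0.51751761 0.26969304]
[0.51726623 0.27040847 0.16015962] [-0.20336681  0.21902423  1.02520407] [ 3.63109183e-01  3.97903063e-01  1.61916222e+00  4.45306548e-04
  1.12431361e+00 -1.25170484e+00] 2.05
```

```bash
python3 - <<'E'
from vis import *
q=np.radians(2.5);H=np.array([.5175,.2700])
P=lambda z:[H[0],H[1],z]
manip.gripper_to(.05)
manip.move_straight(P(.048),speed=.1)
print(manip.current_position(),manip.current_contact_force())
manip.gripper_to(0.0)
print("gap",manip.current_finger_gap(),manip.current_gripper_force(),manip.current_contact_force())
manip.move_straight(P(.075),speed=.06);print(manip.current_contact_force())
manip.move_straight(P(.16),speed=.12)
manip.hold(.2);print("gap",manip.current_finger_gap(),manip.current_contact_force(),manip.current_position())
p,d=manip.snapshot("scene");np.save("d1.npy",d);cv2.imwrite("pics/s1.png",p);cv2.imwrite("pics/s1c.png",cv2.resize(p[170:350,200:420],None,fx=3,fy=3,interpolation=2))
print(manip.current_clock())
E
```

```text
[0.51803904 0.27021772 0.04862786] [0.3911577  0.24737083 0.08607328]
gap 0.01577585302501831 29.999688863754272 [0.16506484 0.59749959 1.53633662]
[-0.51781318  0.03857426 -0.09423097]
gap 0.015529081902329328 [ 0.18747171 -0.17317359 -1.29305489] [0.51690786 0.26980906 0.15907375]
6.4
```

View pics/s1c.png

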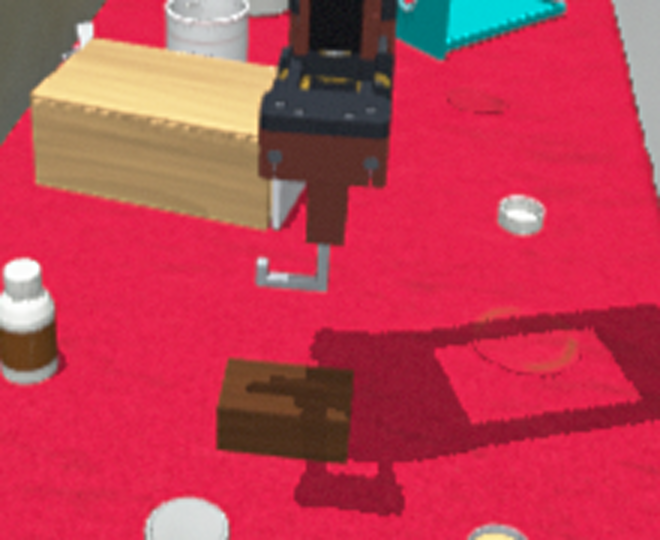

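```bash
cat >> vis.py <<'E'
A=np.radians(-9.3);C=np.array([.577,-.0243]);EX=np.array([np.cos(A),np.sin(A)]);EY=np.array([-np.sin(A),np.cos(A)])
ZO=.0426
def W(X,z,Y=0.): return [*(C+X*EX+Y*EY),z+ZO]
def X(): return float((manip.current_position()[:2]-C)@EX)
def F(n=5):
    f=np.mean([manip.current_contact_force() for _ in range(n)],0); return np.array([f[:2]@EX,f[:2]@EY,f[2]])
E
python3 - <<'E'
from vis import *
manip.move_ptp(W(-.085,.10),Rz(A)); manip.move_straight(W(-.065,.0495),speed=.12)
manip.hold(.2);f0=F();print(f0,X(),manip.current_clock())
ok=True
for x in np.arange(-.060,-.0285,.005):
    manip.move_straight(W(x,.0495),speed=.06); f=F()-f0
    print(round(x,4),round(X(),4),np.round(f,2))
    if np.linalg.norm(f)>3.5: ok=False;break
for n in("scene","top"):
    p,d=manip.snapshot(n);cv2.imwrite(f"pics/{n}2.png",cv2.resize(p[160:280,230:390] if n=="scene" else p[160:280,200:360],None,fx=4,fy=4,interpolation=2))
print(manip.current_clock(),ok)
E
```

```text
[-0.11247482 -0.32097405 -0.61396818] -0.06470619729075199 8.2917
-0.06 -0.0592 [ 0.3   0.04 -0.48]
-0.055 -0.0545 [ 0.    1.23 -0.4 ]
-0.05 -0.0495 [-0.12  0.17  0.09]
-0.045 -0.0445 [0.64 0.69 1.27]
-0.04 -0.0395 [ 0.22  1.28 -0.04]
-0.035 -0.0345 [ 0.05 -0.17  0.28]
-0.03 -0.0295 [-0.29  0.88 -0.06]
10.1417 True
```

View pics/scene2.png

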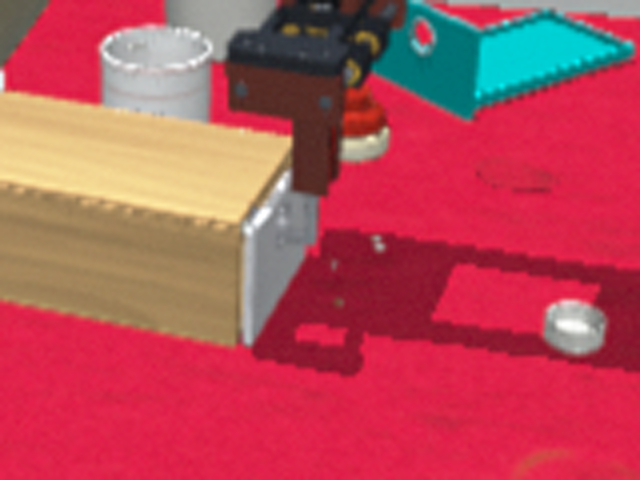

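```bash
cat >> vis.py <<'E'
def FH(n=8):
    o=[]
    for _ in range(n): manip.hold(.02);o.append(F(1))
    return np.mean(o,0)
E
python3 - <<'E'
from vis import *
f0=FH();manip.move_straight(W(-.030,.0595),speed=.05);f1=FH();print(np.round(f0,2),np.round(f1,2))
x=-.030;L=[]
while x>-.145:
    x-=.002;manip.move_straight(W(x,.0595),speed=.04);f=FH(4)-f0;L.append(f[0]);print(round(x,3),round(X(),4),np.round(f,1))
    if np.linalg.norm(f[1:])>8: print("odd");break
    if len(L)>6 and min(L[-2:])>max(np.median(L[4:-2])if len(L)>8 else 1.5,1)+3.2: break
    if f[0]>9: break
print(manip.current_clock(),manip.current_finger_gap())
E
```

```text
[ 0.04 -0.08 -0.75] [-0.24 -0.   -1.07]
-0.032 -0.0322 [-0.   0.   0.5]
-0.034 -0.034 [-0.2  0.3  0.3]
-0.036 -0.036 [0.  0.3 0.1]
-0.038 -0.0378 [0.1 0.4 0.6]
-0.04 -0.0395 [ 2.1  0.2 -0. ]
-0.042 -0.0417 [ 2.7 -0.4  0.8]
-0.044 -0.0438 [2.6 0.1 1.4]
-0.046 -0.0457 [ 3.4 -0.4  1.4]
-0.048 -0.048 [ 3.7 -0.3  2.5]
-0.05 -0.0502 [2.7 0.1 2.1]
-0.052 -0.0522 [2.7 0.1 1.9]
-0.054 -0.0542 [3.2 0.1 1.9]
-0.056 -0.0563 [3.1 0.4 1.4]
-0.058 -0.0583 [2.5 0.4 1.7]
-0.06 -0.0603 [2.6 0.1 1.8]
-0.062 -0.0623 [ 2.2 -0.1  1.2]
-0.064 -0.0642 [2.1 0.1 2.2]
-0.066 -0.0662 [ 2.1 -0.3  1.5]
-0.068 -0.0682 [2.1 0.2 0.9]
-0.07 -0.0702 [1.8 0.2 1.6]
-0.072 -0.0722 [ 1.9 -0.   1.1]
-0.074 -0.0743 [ 1.4 -0.1  0.9]
-0.076 -0.0762 [ 1.2 -0.1  0.7]
-0.078 -0.0783 [1.8 0.7 0.7]
-0.08 -0.0802 [1.5 0.4 0.8]
-0.082 -0.0822 [1.4 0.2 0.7]
-0.084 -0.0843 [0.9 0.1 0.9]
-0.086 -0.0863 [ 1.1  0.1 -0. ]
-0.088 -0.0883 [1.5 0.2 0.3]
-0.09 -0.0903 [ 1.2 -0.1 -0.4]
-0.092 -0.0923 [0.8 0.1 0.1]
-0.094 -0.0942 [ 0.9 -0.7 -0.5]
-0.096 -0.0957 [ 2.7 -0.3 -1.2]
-0.098 -0.0973 [ 5.2  0.4 -2.6]
-0.1 -0.0989 [ 5.5  0.2 -3.2]
-0.102 -0.0997 [ 8.4  0.1 -5.4]
22.1583 0.01616171256626723
```

```bash
python3 - <<'E'
from vis import *
b=np.array([.04,-.08,-.75])
for _ in range(4):
    manip.hold(.2);print(np.round(FH(8)-b,2),round(X(),4),manip.current_position()[2])
p,d=manip.snapshot("scene");cv2.imwrite("pics/s3.png",cv2.resize(p[160:310,240:440],None,fx=4,fy=4,interpolation=2))
PC=cloud("scene",p,d);xy=(PC[...,:2]-C);x=xy@EX;y=xy@EY;z=PC[...,2];hs=cv2.cvtColor(p,cv2.COLOR_BGR2HSV)
m=(x>-.13)&(x<-.03)&(y>.02)&(y<.055)&(z>.012)&(z<.075)&(hs[...,1]<60);print("front X",m.sum(),np.percentile(x[m],[10,30,50]),manip.current_clock())
E
```

```text
[ 8.41  0.37 -5.28] -0.0997 0.10249076856395249
[ 8.36  0.38 -5.1 ] -0.0997 0.10247815708813983
[ 7.96  0.38 -5.07] -0.0997 0.10247454417773433
[ 8.18  0.25 -5.07] -0.0997 0.10248391608942234
front X 67 [-0.07165965 -0.07140333 -0.07115418] 23.5417
```

View pics/s3.png

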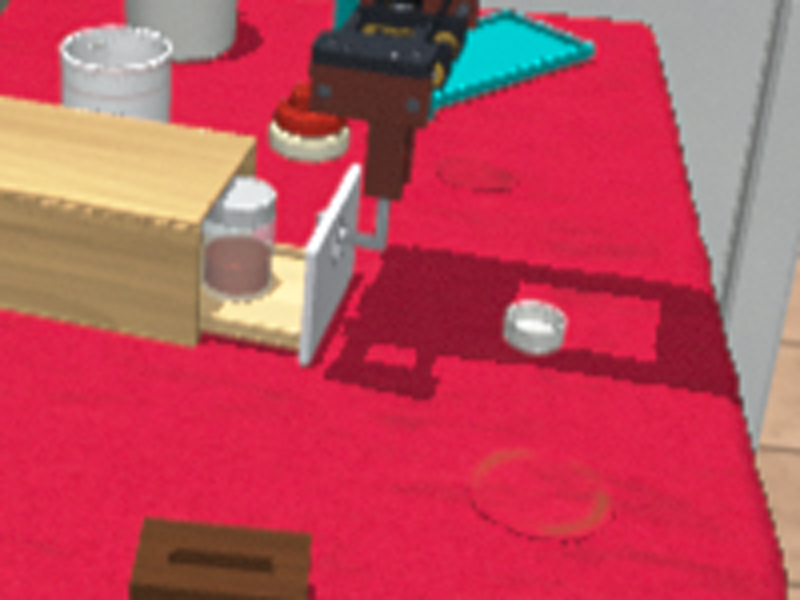

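```bash
python3 - <<'E'
from vis import *
b=np.array([.04,-.08,-.75])
manip.move_straight(W(-.094,.0595),speed=.02);print(np.round(FH(4)-b,1),X())
manip.move_straight(W(-.089,.0595),speed=.03);print(np.round(FH(4)-b,1))
manip.move_straight(W(-.089,.0490),speed=.05);print("low",np.round(FH(4)-b,1))
for x in np.arange(-.092,-.126,-.003):
    manip.move_straight(W(x,.0490),speed=.06);f=FH(3)-b;print(round(x,3),np.round(f,1))
    if np.linalg.norm(f)>3: print("caught");break
else: manip.move_straight(W(-.15,.049),speed=.1)
p,d=manip.snapshot("scene");cv2.imwrite("pics/s4.png",cv2.resize(p[160:310,240:440],None,fx=4,fy=4,interpolation=2))
PC=cloud("scene",p,d);xy=(PC[...,:2]-C);x=xy@EX;y=xy@EY;z=PC[...,2];hs=cv2.cvtColor(p,cv2.COLOR_BGR2HSV)
m=(x>-.13)&(x<-.03)&(y>.02)&(y<.055)&(z>.012)&(z<.075)&(hs[...,1]<60);print("front X",m.sum(),np.percentile(x[m],[10,30,50]),manip.current_clock(),manip.current_finger_gap())
E
```

```text
[-0.3 -0.  -0.1] -0.09502087860065002
[-0.1  0.3  0.4]
low [-0.3  0.3 -0. ]
-0.092 [ 0.  -0.4 -0.1]
-0.095 [-0.4 -0.  -0.3]
-0.098 [-0.1  0.6  0.5]
-0.101 [ 0.4  0.3 -0.6]
-0.104 [-0.1  0.6 -0.2]
-0.107 [-0.3 -0.6  0.4]
-0.11 [ 0.3 -0.1 -0.1]
-0.113 [-0.6  0.3 -0.2]
-0.116 [ 0.   0.9 -0.3]
-0.119 [-0.3  0.   0.2]
-0.122 [ 0.4  0.5 -0.2]
-0.125 [0.2 0.3 0.1]
front X 71 [-0.06776264 -0.06758021 -0.0674176 ] 29.0167 0.016121599022755607
```

View pics/s4.png

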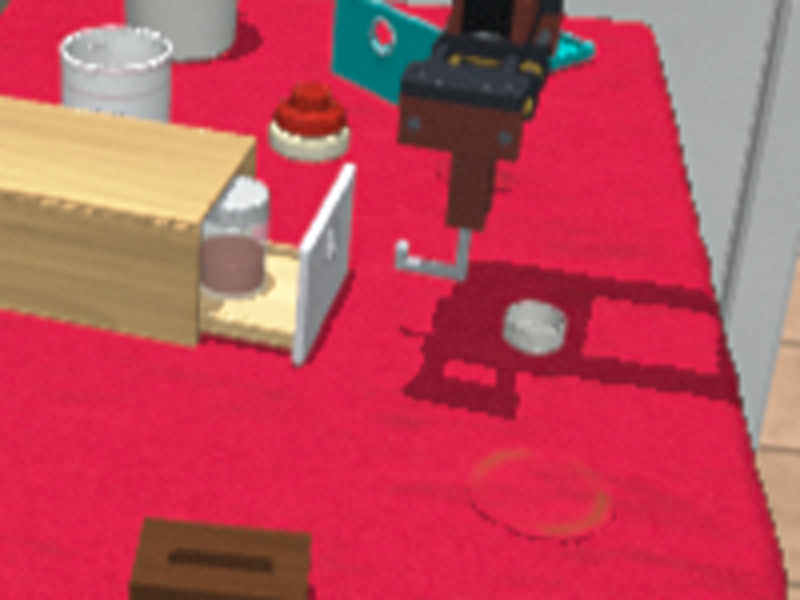

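```bash
python3 - <<'E'
from vis import *
q=np.radians(2.5)
manip.move_straight(W(-.17,.12),speed=.15)
manip.move_ptp([.5175,.2700,.16],Rz(q));manip.hold(.3)
print(manip.current_position(),manip.current_clock())
p,d=manip.snapshot("scene");np.save("d5.npy",d);cv2.imwrite("pics/s5.png",p)
o=cv2.imread("pics/s1.png")
cv2.imwrite("pics/cmp.png",np.hstack([cv2.resize(i[240:280,275:325],None,fx=8,fy=8,interpolation=0) for i in(o,p)]))
# steel: grey pixels below fingers
for i,D in((o,np.load("d1.npy")),(p,d)):
    PC=cloud("scene",i,D);hs=cv2.cvtColor(i,cv2.COLOR_BGR2HSV);m=np.zeros(D.shape,bool);m[248:272,280:316]=1
    m&=(hs[...,1]<90)&(PC[...,2]>.08);Q=PC[m];print(m.sum(),np.round([Q.min(0),Q.max(0)],4).tolist())
    t=Q[(Q[:,0]<.548)&(Q[:,0]>.525)];print("toe slope dz/dx",np.polyfit(t[:,0],t[:,2],1)[0],"y slope",np.polyfit(t[:,0],t[:,1],1)[0],"mean",np.round(t.mean(0),4))
E
```

```text
[0.51763168 0.26897971 0.16026443] 31.0667
160 [[0.5142, 0.2685, 0.1152], [0.5578, 0.2853, 0.1576]]
toe slope dz/dx -0.013536096475816195 y slope 0.048942049183417415 mean [0.5369 0.2735 0.1203]
168 [[0.5057, 0.266, 0.116], [0.5586, 0.2859, 0.165]]
toe slope dz/dx 0.01866456242193543 y slope 0.040722001815596626 mean [0.5366 0.2728 0.1216]
```

View pics/cmp.png

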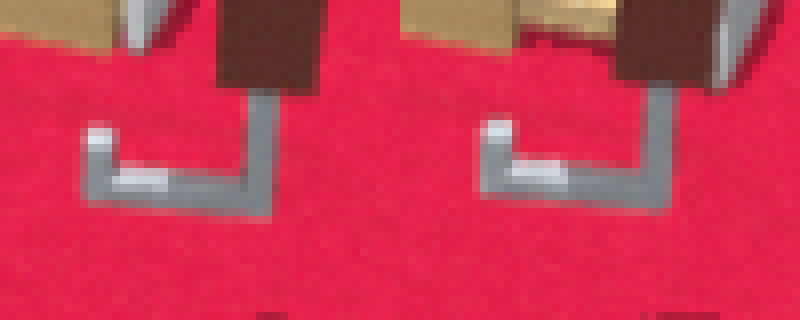

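```bash
python3 - <<'E'
from vis import *
H=[.5178,.2701]
manip.move_straight([*H,.088],speed=.12);manip.hold(.2);b=FH();print(manip.current_position())
for z in np.arange(.083,.0475,-.0025):
    manip.move_straight([*H,z],speed=.04);o=[manip.current_contact_force() for _ in range(1)]
    f=FH(3)-b;print(round(z,4),np.round(f,1),np.round(manip.current_position(),4))
    if f[2]>4 or np.hypot(*f[:2])>4: print("stop");break
print(manip.current_clock())
E
```

```text
[0.51814674 0.27024101 0.08860079]
0.083 [0.2 0.2 0.5] [0.5176 0.27   0.0827]
0.0805 [-0.4  0.7 -0. ] [0.5177 0.2701 0.0804]
0.078 [ 0.5 -0.1  0.2] [0.5177 0.2701 0.0779]
0.0755 [ 0.1 -0.3 -0.3] [0.5177 0.2701 0.0754]
0.073 [ 0.  -0.3  0. ] [0.5177 0.2701 0.0729]
0.0705 [ 0.2  0.8 -0. ] [0.5177 0.2701 0.0704]
0.068 [ 0.2 -0.4  0.1] [0.5177 0.2701 0.0679]
0.0655 [0.4 0.2 0.4] [0.5177 0.2701 0.0654]
0.063 [ 0.3  0.2 -0.3] [0.5177 0.2701 0.0629]
0.0605 [ 0.1 -0.1 -0.4] [0.5177 0.2701 0.0604]
0.058 [-0.   0.2  0.1] [0.5177 0.27   0.0579]
0.0555 [ 0.3  0.  -0. ] [0.5177 0.2701 0.0554]
0.053 [ 0.2  0.4 -1. ] [0.5177 0.2701 0.0529]
0.0505 [ 0.4  0.1 -0.1] [0.5177 0.2701 0.0504]
0.048 [0.4 0.6 1.4] [0.5182 0.2702 0.0481]
36.725
```

Seated in the slot; release, retreat and check.

```bash
python3 - <<'E'
from vis import *
H=[.5178,.2701]
manip.gripper_to(.04);manip.move_straight([*H,.17],speed=.12)
manip.goto_joints([1.029,0.359,1.51,0,1.272,-0.115]);manip.hold(.5)
p,d=manip.snapshot("scene");PC=cloud("scene",p,d);hs=cv2.cvtColor(p,cv2.COLOR_BGR2HSV)
m=np.zeros(d.shape,bool);m[264:300,297:317]=1;m&=(hs[...,1]>150)&(PC[...,2]>.053)
print(np.median(PC[m],0),np.nanmax(PC[m][:,2]),rect(PC[m][:,:2]),manip.current_clock())
cv2.imwrite("pics/s6.png",cv2.resize(p[140:340,180:420],(720,600),interpolation=2))
E
```

```text
[0.51871119 0.27791436 0.085247  ] 0.10832632463260966 (array([518.5, 273.6]), array([23.4, 17.3]), 18.99) 40.475
```

View pics/s6.png

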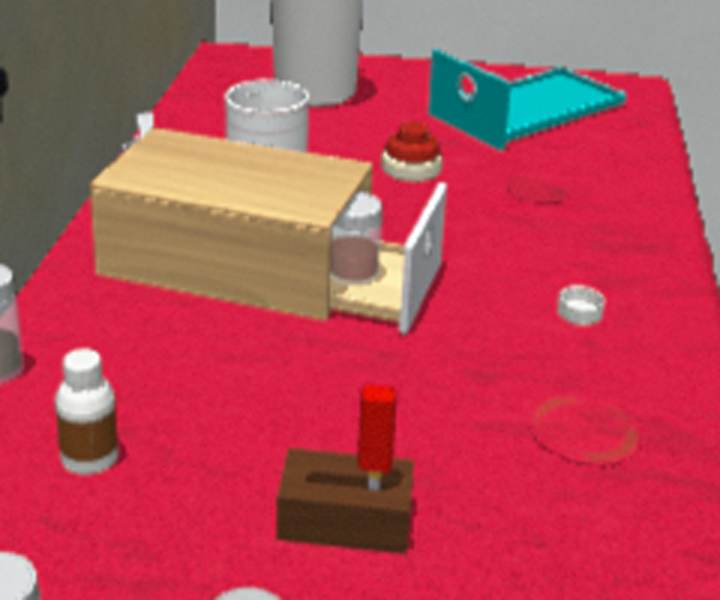

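The hook is upright and fully down in the stand, its top at the same height as at the start. The tray is pulled out, the visible jar is standing, and the timer, vanilla and mug are where they were.

```bash
python3 -c "
from station import manip
print(manip.close_job())"
```

```text
the job is handed in; nothing more can be done
None
```

I handed the job in at about 40 s of the 72 s: the tray was drawn about 62 mm to its stop with the hook, held for about 1.4 s at an estimated 7 N, unhooked and left pulled out, and the hook is back upright in its stand; I could see only the front jar standing, as the cabinet hides the other.

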